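Clamp the glued bamboo blank

ROBOT

A 6-joint arm with a two-finger parallel gripper is mounted at the origin on the work surface. World frame = base frame: x ahead of the robot, y to its left, z up, the work surface at z = 0. Lengths are in mm, angles in rad, forces in N, time in s.
With the tool pointing down it reaches from about 400 to 925 mm from the base axis. Payload 12.5 kg.
Tool frame: the origin (TCP) lies midway between the tips of the shut fingers; the grasp point (between the pads) lies 19 mm behind it (env.tcp_to_grasp is the distance from the TCP to the grasp point, in mm); z points along the fingers, y is the line along which they close (so a half turn about z gives the same grasp; the last joint's range is limited). The gripper opens to 95 mm and grips with 3 to 60 N. Pads are 20 mm wide; open, the fingers measure 119 mm over their backs; the gripper's body (75 mm by 180 mm) begins 59 mm behind the grasp point.
Start: joints at [-1.27, 0.491, 1.559, -0, 1.092, -0.106], TCP at [247.319, -574.003, 214.661] pointing down, gripper open.
Joint ranges: [-3.1, 3.1], [-0.84, 2.19], [0.05, 2.79], [-1.13, 4.28], [0.06, 2.93], [-2.69, 2.69]. Speed limits (rad/s): [2.22, 2.22, 2.79, 3.14, 3.14, 3.14].

INTERFACE

Orientations are given as [roll, pitch, yaw] about the fixed x, y, z axes, in that order (R = Rz(yaw) Ry(pitch) Rx(roll)).
In Python, from cell import env gives the robot as it stands. The module is installed in compiled form; this text tells all that it offers.
- The arm moves only by the tool step_arm, never from a script. Its argument "plan" is a list that holds one entry, the list of rows, each a list of 5 numbers: the shift along the tool's x, y, z in mm, then the turn about the tool's z in degrees, then the opening, from -1 (shut) to 1 (fully open). A call has 1 to 8 rows; each row is the pose to reach, as a shift and turn from the pose commanded when the call began, along the tool's axes at that moment; what a row does not reach only later rows make up. A row lasts 1/12 s, in which the tool goes at most 41.7 mm and 7.16 degrees, less where a joint would pass 70% of its speed; a pose out of reach is approached as far as the arm can. A call with a gripper value outside its range is refused whole. The fingers move at their own pace and stop on an object; the grip force is fixed at half the most. Time passes only in rows, so rows that repeat a pose let the fingers close. It gives the time, the measured TCP pose, the force, the opening and the grip force at its end, in the units of the state.
- env.state(): the state, without advancing time (a new reading comes with each control period).
- env.read_camera(name): name is "side" or "top" or "wrist"; returns the picture (400x640x3 uint8, blue, green, red); there is no depth.
- env.get_calibration(name): a dict with "K" (3x3 intrinsics, pixels), "extrinsics" (4x4, takes a point from world to camera coordinates). Camera axes: x right, y up, looking along -z (the intrinsics and any distortion apply to the point x, -y, -z); pixel columns grow to the right and rows downward; lengths in mm; the calibration is good to about 2 mm. The wrist camera is an equidistant fisheye: a pixel r from the principal point sees the ray r / f radians off the axis. A picture is of the moment at which its call begins: read the wrist's pose just before it. get_calibration takes no time and is no camera call; for the wrist camera it gives the pose at the moment of the call.
- env.job_done(): hands the job in; it is judged then, once.
The state is a dict: "t": time; "joints": joint angles; "qvel": joint speeds; "tau": joint torques, N m; "eef_pos": TCP position; "tcp_rot": TCP orientation; "ft_force": force on the tool from outside, world axes, zero at the start; "moment": the same for the moment, N m; "opening": opening from 0.0 (shut) to 1.0 (fully open); "grip_force": force on a finger pad.
Only numpy, scipy, OpenCV 4.12 (cv2) and the standard library are available. Lean on these libraries where they do the work, as an engineer would, in place of code of your own. Each camera call takes 0.05 s, during which the arm holds its last target. There are 200 camera calls.

TASK

Take the orange spring clamp off the wooden storage rail by squeezing its two handles, carry it held open over the glued bamboo blank in the sloped cradle, and let it close squarely across the blank on the dark red band, pushed fully home so that the clamp's throat sits on the blank's upper edge. Do not shift the blank in its cradle, and leave the green clamp on its rail and the glue bottle standing where it is.

Things in the scene. Friction and masses are not known exactly. Their poses are not given: they have to be found in the camera images.
- clamp: Orange clothes-peg style spring clamp, 80 g, jaws down on the rail. Origin on the pivot axis, z up to the handles, x along the pivot pin, y across the jaws. Handle ends: black round grips 12 mm thick, 32 long (x), centred 50 mm above the pivot at y +-24 mm: 60 mm over both at joint 0, 33 mm fully squeezed. Jaws reach 44 mm below the pivot; pads 24 mm wide (x), 20 high.
- clamp_jaw (a joint): Angle between the clamp's levers (rad): 0 = jaws parallel, 16 mm apart (as on rail and blank), -0.2 = shut empty, 0.55 = open stop (about 34 mm). A spring closes it; squeezing the grips takes about 9 N at 0, 13 N at the stop. clamp is the +y lever: held level and open, its frame leans about x by half this angle.
- clamp_throat (a point): Throat of the orange clamp: underside of the pivot between the jaws, 8 mm below the pivot axis. It rests on what is clamped when the clamp is fully home.
- spare: Green spring clamp of the same shape and size, on the same rail 100 mm from the orange one; stays there. Origin on its pivot axis.
- rail: Fixed wooden storage rail: a board on edge, 16 mm thick, 250 mm long along its x, top edge 100 mm above the table, on a base 250 x 90 mm. Origin under its middle at table height. The clamps sit astride it 50 mm either side of the middle.
- cradle: Fixed wooden gluing cradle, base 250 x 110 mm, origin under its middle at table height. Two saddles 30 mm wide, 180 mm apart, carry the blank on a slope of 0.42 rad rising along the cradle's +x (away from the robot); the space between them is free.
- blank: Loose bamboo blank, two strips glued face to face: 240 long (its x, rising away from the robot) x 16 thick (y) x 45 mm high (z, square to the slope), 180 g, lying in the cradle. Origin in the middle of its underside. Dark red band 26 mm wide around it, centred 12 mm up the slope from the middle.
- band (a point): Centre of the red band on the blank's upper edge: 12 mm along x, 45 mm along z from the blank's origin. Its axes are the blank's.
- glue: White glue bottle, 40 mm across, 100 mm high, standing between rail and cradle. Origin under its base.
Not all that is in view belongs to the job. What is shaped like the clamp but pink or yellow is not meant.

How it is judged:
By the outcome, as a careful person would: the job done as asked, in the order asked, and still so for the second after the job is handed in, with the robot touching nothing.
It also fails if it takes over 56 s, if anything falls off the work surface, if the arm or the gripper's body presses on something with over 40 N, if the wrist force passes 120 N, or if a joint passes its speed limit or range.

## Working session

There is one attempt and no reset: what is moved stays moved. The work goes in short steps, Python scripts to look and compute and a tool call to move; the robot and the scene stay as the last step left them, time stands still between calls to the robot, and variables do not carry over. Pictures are saved under pics/ and viewed, at most 10 in all, crops included, and the job is handed in when it is done.

Besides the shell and the picture viewer there is one more tool, called after "Emit:" as a command line: name --argument value ..., lists and objects as JSON in quotes. step_arm: Moves the arm, as the interface text tells. Its arguments: {"type":"object","properties":{"plan":{"type":"array"}},"required":["plan"]}

```bash
mkdir -p pics
python3 - <<'E'
from cell import env
import cv2
print(env.state())
for n in ("top","side"):
    im=env.read_camera(n); cv2.imwrite(f"pics/{n}0.png",im)
    c=env.get_calibration(n); print(n,c)
E
```

```text
{'t': 0.0, 'joints': array([-1.26959237e+00,  4.91554707e-01,  1.55946883e+00, -2.15123134e-06,
        1.09169176e+00, -1.05574138e-01]), 'qvel': array([-0.00290212,  0.00129589, -0.00055994,  0.00129294, -0.00122801,
       -0.00110407]), 'tau': array([ 1.45125647e-03, -6.12651014e+01, -2.58175439e+01,  6.92980131e-02,
        4.83199744e-02, -9.55431301e-05]), 'eef_pos': array([ 247.24291853, -573.74342452,  214.05809047]), 'tcp_rot': array([-3.14047606e+00, -1.16404361e-04,  4.06779022e-01]), 'ft_force': array([0.00655461, 0.47729399, 0.31407604]), 'moment': array([ 0.0455708 , -0.04760346,  0.05090496]), 'grip_force': 0.0, 'opening': 0.9991121019511966}
top {'K': array([[366.87918779,   0.        , 312.66097786],
       [  0.        , 366.87918779, 200.57837292],
       [  0.        ,   0.        ,   1.        ]]), 'extrinsics': array([[-9.30945796e-03, -9.99358291e-01, -3.45881644e-02,
        -8.61403616e+00],
       [ 9.84748608e-01, -1.51720490e-02,  1.73320477e-01,
        -5.20365860e+02],
       [-1.73734029e-01, -3.24471271e-02,  9.84257929e-01,
        -7.05230038e+02],
       [ 0.00000000e+00,  0.00000000e+00,  0.00000000e+00,
         1.00000000e+00]])}
side {'K': array([[452.40526078,   0.        , 315.25958453],
       [  0.        , 452.40526078, 203.92180014],
       [  0.        ,   0.        ,   1.        ]]), 'extrinsics': array([[-9.39097848e-01, -3.43564642e-01,  7.65306367e-03,
         4.75476464e+02],
       [ 2.47365687e-01, -6.60353830e-01,  7.09043748e-01,
        -2.28002879e+02],
       [-2.38548631e-01,  6.67754563e-01,  7.05122964e-01,
        -9.87730756e+02],
       [ 0.00000000e+00,  0.00000000e+00,  0.00000000e+00,
         1.00000000e+00]])}
```

View pics/top0.png

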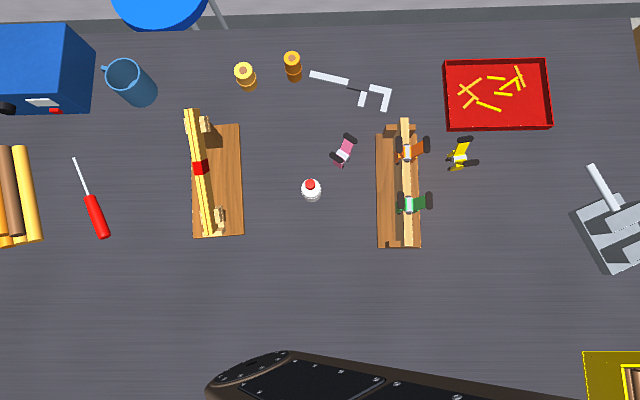

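View pics/side0.png

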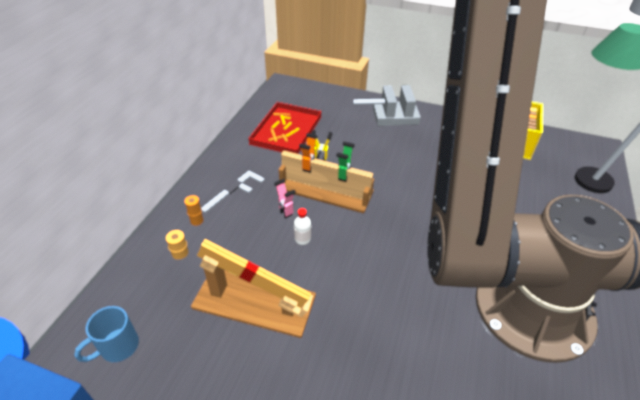

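Run:
```python
import cv2,numpy as np
t=cv2.imread("pics/top0.png"); s=cv2.imread("pics/side0.png")
r=lambda im,x0,x1,y0,y1,k: cv2.resize(im[y0:y1,x0:x1],None,fx=k,fy=k,interpolation=cv2.INTER_CUBIC)
cv2.imwrite("pics/c1.png",np.hstack([r(t,180,255,105,250,4),r(t,370,480,105,250,4)]))
cv2.imwrite("pics/c2.png",np.hstack([r(s,185,325,230,340,3),r(s,270,385,130,240,3)]))
```

```text
(no output)
```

View pics/c1.png

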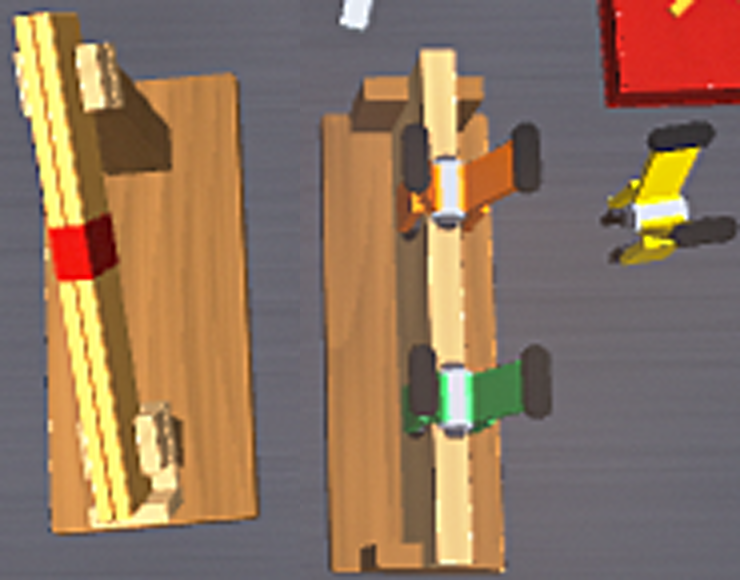

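View pics/c2.png

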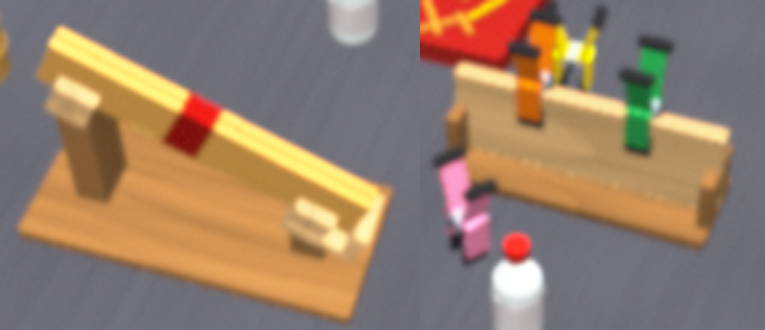

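```bash
cat > h.py <<'E'
from cell import env
import numpy as np
from scipy.optimize import least_squares
C={n:env.get_calibration(n) for n in("top","side")}
def proj(n,P):
    c=C[n];p=c["extrinsics"]@np.append(P,1); q=c["K"]@np.array([p[0],-p[1],-p[2]]); return q[:2]/q[2]
def ray(n,u):
    c=C[n];R=c["extrinsics"][:3,:3];t=c["extrinsics"][:3,3]
    d=np.linalg.solve(c["K"],[u[0],u[1],1]);d=R.T@np.array([d[0],-d[1],-d[2]]);return -R.T@t,d
def onz(n,u,z):
    o,d=ray(n,u);return o+d*(z-o[2])/d[2]
def tri(a,b):
    r=least_squares(lambda P:np.r_[proj("top",P)-a,proj("side",P)-b],[500,0,100]);return r.x,r.fun
T1=lambda X,Y:np.array([180+X/4,105+Y/4]); T2=lambda X,Y:np.array([370+(X-300)/4,105+Y/4])
S1=lambda X,Y:np.array([185+X/3,230+Y/3]); S2=lambda X,Y:np.array([270+(X-420)/3,130+Y/3])
E
python3 - <<'E'
from h import *
np.set_printoptions(precision=1,suppress=True)
print("cams",ray("top",(0,0))[0],ray("side",(0,0))[0])
for n,a,b in(("o+",T2(415,158),S2(524,48)),("o-",T2(526,157),S2(546,13)),("g+",T2(423,378),S2(637,76)),("g-",T2(537,380),S2(655,43)),("band",T1(72,253),S1(200,110)),
  ("farend",T1(45,14),S1(58,37))):
    print(n,*tri(a,b), onz("top",a,158))
print("rail",onz("top",T2(438,50),100),onz("top",T2(454,563),100))
print("opiv",onz("top",T2(449,190),111),"gpiv",onz("top",T2(457,397),111))
print("base",[onz("top",T1(*q),12) for q in((235,73),(258,518),(52,532))])
P=tri(T1(72,253),S1(200,110))[0]
def pts(v):
    d=np.array([np.cos(v[3])*np.cos(.42),np.sin(v[3])*np.cos(.42),np.sin(.42)]);B=v[:3]
    return B,B+108*d,B-132*d
f=lambda v:np.r_[[proj("top",p)-u for p,u in zip(pts(v),(T1(72,253),T1(45,14),T1(113,518)))],[proj("side",pts(v)[0])-S1(200,110)]].ravel()
r=least_squares(f,np.r_[P,0]);print(r.x[:3],r.x[3],r.fun)
E
```

```text
cams [389.8 -39.4 784. ] [267.3 672.4 854.5]
o+ [ 598.8 -172.   157.3] [-0. -0.  0.  0.] [ 598.6 -171.8  158. ]
o- [ 596.9 -219.4  161.3] [ 0.  0. -0. -0.] [ 598.  -220.4  158. ]
g+ [ 499.8 -170.7  156.6] [ 0.   0.2 -0.2 -0.1] [ 499.9 -170.4  158. ]
g- [ 498.7 -219.5  155.5] [-0. -0.  0.  0.] [ 498.3 -218.8  158. ]
band [570.5 195.8 128.1] [-0.  -0.2  0.2  0.1] [561.9 185.  158. ]
farend [670.3 199.1 166.6] [ 0.1  0.6 -0.6 -0.3] [675.4 202.7 158. ]
rail [ 672.7 -198.   100. ] [ 423.6 -192.2  100. ]
opiv [ 598.1 -196.9  111. ] gpiv [ 499.  -195.3  111. ]
base [array([704.3, 149.8,  12. ]), array([455.4, 131.1,  12. ]), array([449.3, 241.1,  12. ])]
[571.2 194.8 126.4] 0.03978091178353943 [ 0.8 -0.3 -0.4  0.  -0.4  0.2  0.1  0.1]
```

Emit:
step_arm --plan '[[[38, -14, -4, 5, 1], [76, -28, -8, 10, 1], [114, -42, -12, 15, 1], [152, -56, -16, 20, 1], [190, -70, -20, 24.5, 1], [228, -84, -20, 24.5, 1], [266, -98, -20, 24.5, 1], [304, -112, -20, 24.5, 1]]]'

```text
t: 0.77
eef_pos: [483.3, -349.2, 234.6]
tcp_rot: [-3.142, 0.0, -0.021]
ft_force: [0.1, -0.0, 0.3]
opening: 1.001
grip_force: 0.0
```

Emit:
step_arm --plan '[[[31, -31, 0, 0, 1], [62, -62, 0, 0, 1], [93, -94, 0, 0, 1], [124, -125, 0, 0, 1], [154, -156, 0, 0, 1], [154, -156, 0, 0, 0.2], [154, -156, 0, 0, -0.15], [154, -156, 0, 0, -0.15]]]'

```text
t: 1.43
eef_pos: [639.2, -197.8, 234.0]
tcp_rot: [-3.142, 0.001, -0.02]
ft_force: [-0.8, -0.6, -0.2]
opening: 0.849
grip_force: 0.0
```

Run:
```python
from cell import env
import cv2
s=env.state();print(s["t"],s["eef_pos"],s["tcp_rot"],s["opening"])
print(env.get_calibration("wrist"))
cv2.imwrite("pics/w1.png",env.read_camera("wrist"))
```

```text
1.4333 [ 639.22032044 -197.79248886  234.00447366] [-3.14151132e+00  1.11437009e-03 -1.95518306e-02] 0.8486003464227725
{'K': array([[309.70691629,   0.        , 319.50264857],
       [  0.        , 309.70691629, 203.74249054],
       [  0.        ,   0.        ,   1.        ]]), 'extrinsics': array([[-1.91894319e-02, -9.99815861e-01, -1.01432978e-04,
        -1.85680531e+02],
       [ 9.62189166e-01, -1.84396938e-02, -2.71757221e-01,
        -5.83397361e+02],
       [ 2.71705310e-01, -5.31246440e-03,  9.62365836e-01,
        -5.83460309e+02],
       [ 0.00000000e+00,  0.00000000e+00,  0.00000000e+00,
         1.00000000e+00]])}
```

View pics/w1.png

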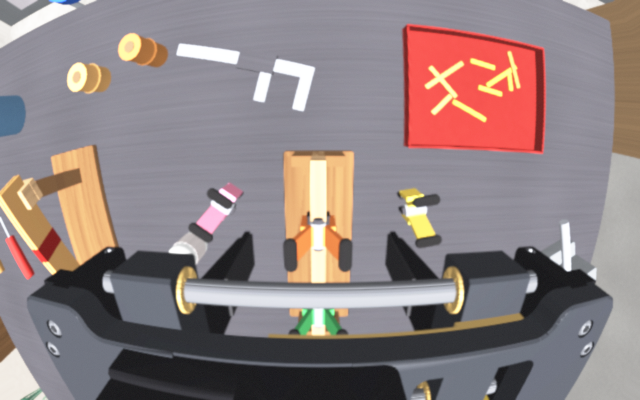

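```bash
cat >> h.py <<'E'
def wonz(c,u,z):
    K=c["K"];d=np.array([u[0]-K[0,2],u[1]-K[1,2]])/K[0,0];th=np.hypot(*d);d=np.r_[d/th*np.sin(th),np.cos(th)]
    R=c["extrinsics"][:3,:3];t=c["extrinsics"][:3,3];d=R.T@np.array([d[0],-d[1],-d[2]]);o=-R.T@t
    return o+d*(z-o[2])/d[2]
E
python3 - <<'E'
from h import *
c=env.get_calibration("wrist")
for u,z in(((290,253),158),((346,253),158),((317,236),111),((317,153),100),((317.5,215),100)): print(wonz(c,u,z))
E
```

```text
[ 602.55537445 -172.35786466  158.        ]
[ 601.58068509 -221.15455984  158.        ]
[ 599.45728575 -195.48243513  111.        ]
[ 682.02260201 -197.26137549  100.        ]
[ 618.29273759 -196.34750594  100.        ]
```

Emit:
step_arm --plan '[[[2, -1, 30, 0, -0.15], [2, -1, 60, 0, -0.15], [2, -1, 87, 0, -0.15], [2, -1, 87, 0, -0.15], [2, -1, 87, 0, -0.15], [2, -1, 87, 0, -0.15]]]'

```text
t: 1.98
eef_pos: [641.6, -198.4, 149.5]
tcp_rot: [3.141, -0.002, -0.022]
ft_force: [-0.3, -0.2, 0.7]
opening: 0.439
grip_force: 0.0
```

Emit:
step_arm --plan '[[[-5, 0, 0, 0, -0.15], [-10, 0, 0, 0, -0.15], [-14, 0, 0, 0, -0.15], [-18, 0, 0, 0, -0.15], [-22, 0, 0, 0, -0.15], [-25, 0, 0, 0, -0.15], [-25, 0, 0, 0, -0.15]]]'

```text
t: 2.57
eef_pos: [616.2, -196.7, 148.2]
tcp_rot: [3.141, -0.001, -0.021]
ft_force: [2.5, -0.5, 1.1]
opening: 0.424
grip_force: 1.1
```

Emit:
step_arm --plan '[[[-3, 0, 0, 0, -0.15], [-6, 0, 0, 0, -0.15], [-9, 0, 0, 0, -0.15], [-12, 0, 0, 0, -0.15], [-14, 0, 0, 0, -0.15], [-14, 0, 0, 0, -0.15]]]'

```text
t: 3.07
eef_pos: [601.9, -196.3, 147.6]
tcp_rot: [-3.142, 0.0, -0.021]
ft_force: [1.6, -0.9, 2.6]
opening: 0.424
grip_force: 1.5
```

Run:
```python
from cell import env
import cv2
import numpy as np
s=env.read_camera("side");w=env.read_camera("wrist")
r=lambda im,x0,x1,y0,y1,k: cv2.resize(im[y0:y1,x0:x1],None,fx=k,fy=k,interpolation=cv2.INTER_CUBIC)
cv2.imwrite("pics/c3.png",np.hstack([r(s,270,390,120,220,4),r(w,270,370,140,240,4)[:,:320]]))
```

```text
(no output)
```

View pics/c3.png

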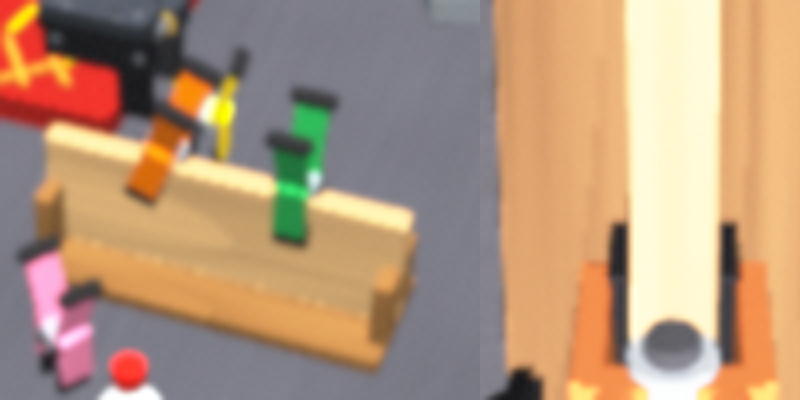

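Run:
```python
from h import *
S=lambda X,Y:np.array([270+X/4,120+Y/4])
def pt(v,y,z,x=0):
    th=v[2];X=v[0]+x*np.cos(th)-z*np.sin(th);Z=v[1]+x*np.sin(th)+z*np.cos(th);return np.array([X,-196.5+y-.02*(X-600),Z])
for go,jo in(((176,118),(142,195)),):
    f=lambda v:np.r_[proj("side",pt(v,24,50))-S(*go),proj("side",pt(v,13,-44))-S(*jo)]
    r=least_squares(f,[600,110,.3]);print(r.x,r.fun)
# check on green, known th=0 (x 499)
g=lambda v:np.r_[proj("side",pt(v,24,50))-S(289,145),proj("side",pt(v,13,-44))-S(290,240)]
r=least_squares(g,[500,110,0]);print(r.x,r.fun)
```

```text
[5.88932398e+02 1.09568835e+02 3.37469502e-01] [ 0.55117115 -1.00690642 -0.62181044  1.13536344]
[ 4.98457800e+02  1.07035343e+02 -7.81913296e-03] [ 0.23134205 -0.96439583 -0.27632261  1.08188204]
```

Emit:
step_arm --plan '[[[-3, 0, 0, 0, -0.15], [-6, 0, 0, 0, -0.15], [-6, 0, 0, 0, -0.15], [-6, 0, 0, 0, -0.15], [6, 0, 0, 0, -0.15], [10, 0, -25, 0, -0.15], [10, 0, -50, 0, 1], [10, 0, -50, 0, 1]]]'

```text
t: 3.83
eef_pos: [613.3, -196.9, 201.2]
tcp_rot: [3.14, -0.003, -0.02]
ft_force: [0.3, -0.6, 0.5]
opening: 0.513
grip_force: 0.0
```

Emit:
step_arm --plan '[[[-22, 0, 0, 0, 1], [-44, 0, 0, 0, 1], [-44, 0, 0, 0, 1], [-44, 0, 0, 0, 1], [-44, 0, 0, 0, 1]]]'

```text
t: 4.25
eef_pos: [568.6, -195.7, 197.4]
tcp_rot: [-3.141, 0.001, -0.021]
ft_force: [0.2, 0.4, 0.7]
opening: 0.86
grip_force: 0.0
```

Run:
```python
from cell import env
import cv2
import numpy as np
st=env.state();print(st["eef_pos"],st["opening"])
s=env.read_camera("side");w=env.read_camera("wrist")
r=lambda im,x0,x1,y0,y1,k: cv2.resize(im[y0:y1,x0:x1],None,fx=k,fy=k,interpolation=cv2.INTER_CUBIC)
cv2.imwrite("pics/c4.png",np.hstack([r(s,270,390,120,220,4),r(w,270,370,140,240,4)[:,:320]]))
```

```text
[ 568.63455675 -195.68121686  197.35948259] 0.8595243646017525
```

View pics/c4.png

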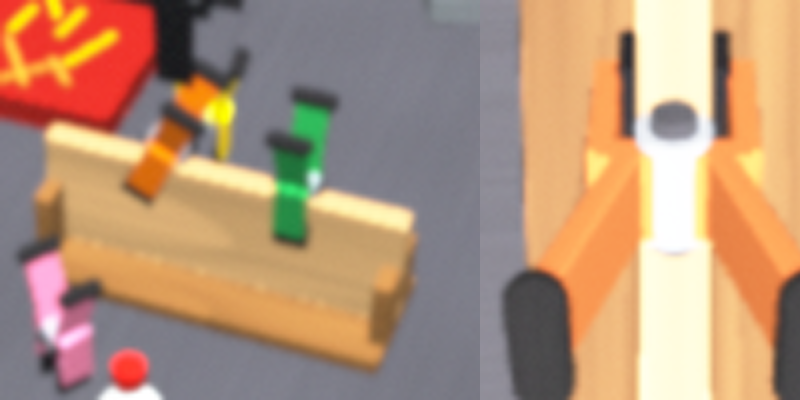

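Run:
```python
from h import *
S=lambda X,Y:np.array([270+X/4,120+Y/4])
def pt(v,y,z,x=0):
    th=v[2];X=v[0]+x*np.cos(th)-z*np.sin(th);Z=v[1]+x*np.sin(th)+z*np.cos(th);return np.array([X,-196.5+y-.02*(X-600),Z])
for go,jo in(((182,118),(140,193)),):
    f=lambda v:np.r_[proj("side",pt(v,24,50))-S(*go),proj("side",pt(v,13,-44))-S(*jo)]
    r=least_squares(f,[600,110,.3]);print(r.x,r.fun,pt(r.x,24,50))
c=env.get_calibration("wrist")
print(wonz(c,(285,223.8),155),wonz(c,(318,173),110))
# wrist far end & near end of the pivot pin top at crop (675,100..250)
```

```text
[5.87768162e+02 1.10958351e+02 3.93751247e-01] [ 0.47018452 -0.77978464 -0.52846698  0.88033745] [ 568.58539716 -171.87170794  157.13216928]
[ 571.81119806 -170.87080888  155.        ] [ 600.57040706 -195.24208608  110.        ]
```

Emit:
step_arm --plan '[[[1, 1, 30, 0, 1], [1, 1, 60, 0, 1], [1, 1, 60, 0, 1], [1, 1, 60, 0, -1], [1, 1, 60, 0, -1], [1, 1, 60, 0, -1], [1, 1, 60, 0, -1], [1, 1, 60, 0, -1]]]'

```text
t: 5.02
eef_pos: [569.8, -196.8, 138.8]
tcp_rot: [3.141, -0.002, -0.021]
ft_force: [-0.4, -0.1, 0.1]
opening: 0.71
grip_force: 0.0
```

Emit:
step_arm --plan '[[[0, 0, 0, 0, -1], [0, 0, 0, 0, -1], [0, 0, 0, 0, -1], [0, 0, 0, 0, -1], [0, 0, 0, 0, -1], [0, 0, 0, 0, -1]]]'

```text
t: 5.52
eef_pos: [570.4, -197.3, 140.5]
tcp_rot: [3.139, -0.004, -0.021]
ft_force: [-3.9, 3.1, 20.8]
opening: 0.313
grip_force: 30.0
```

Emit:
step_arm --plan '[[[0, 0, -8, 0, -1], [0, 0, -20, 0, -1], [0, 0, -35, 0, -1], [0, 0, -55, 0, -1], [0, 0, -75, 0, -1], [0, 0, -95, 0, -1], [0, 0, -95, 0, -1], [0, 0, -95, 0, -1]]]'

```text
t: 6.18
eef_pos: [569.5, -196.7, 233.3]
tcp_rot: [3.141, -0.002, -0.021]
ft_force: [0.6, -0.3, -1.9]
opening: 0.316
grip_force: 30.0
```

Run:
```python
from cell import env
import cv2
import numpy as np
st=env.state();print(st["eef_pos"],st["tcp_rot"],st["opening"],st["grip_force"],st["ft_force"])
s=env.read_camera("side");t=env.read_camera("top");w=env.read_camera("wrist")
r=lambda im,x0,x1,y0,y1,k: cv2.resize(im[y0:y1,x0:x1],None,fx=k,fy=k,interpolation=cv2.INTER_CUBIC)
cv2.imwrite("pics/c5.png",np.hstack([r(s,270,380,80,220,4),r(w,275,365,130,270,4)]))
cv2.imwrite("pics/s5.png",s)
```

```text
[ 569.52785293 -196.72690363  233.26567842] [ 3.14072503e+00 -1.55240372e-03 -2.07719708e-02] 0.3162962919500085 29.999893605709076 [ 0.56224219 -0.31206044 -1.90465675]
```

View pics/c5.png

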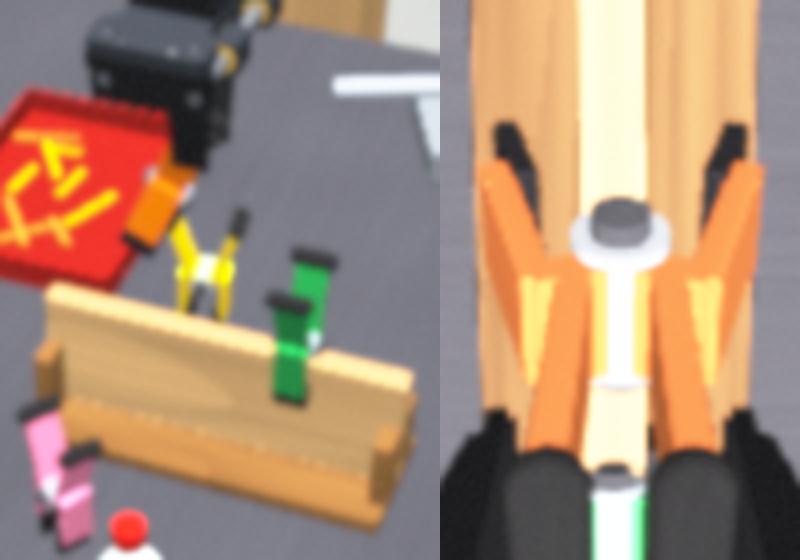

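Run:
```python
from h import *
c=env.get_calibration("wrist")
def mid(uw,us):
    a=wonz(c,uw,150);b=wonz(c,uw,100);d=a-b;o,e=ray("side",us)
    A=np.c_[d,-e];t=np.linalg.lstsq(A,o-b,rcond=None)[0];p=b+d*t[0];q=o+e*t[1];return (p+q)/2,np.linalg.norm(p-q)
S=lambda X,Y:np.array([270+X/4,80+Y/4]);W=lambda X,Y:np.array([275+(X-440)/4,130+Y/4])
a,e1=mid(W(620,222),S(152,172));b,e2=mid(W(620,375),S(183,195));print(a,e1,b,e2)
for z in (190,195,200,205): print(z,wonz(c,W(620,222),z),wonz(c,W(620,375),z))
# predictions with theta
T=env.state()["eef_pos"]
for th in(.35,.4,.45):
  for L in (54.6,): print(th,T+[L*np.sin(th),0,19-L*np.cos(th)])
# lever outer: near lever tip in side, with th and tip y about 17+5,z -44-> rotate .275
for th in(.3,.35,.4,.45):
    P=T+[54.6*np.sin(th),0,19-54.6*np.cos(th)]
    for y,z in((9.5,54.6),(24,-40)): print(th,(proj("side",P+[-z*np.sin(th),y,z*np.cos(th)])-[270,80])*4)
```

```text
[ 601.88036207 -198.63480229  207.80623893] 4.078380915594773 [ 576.72248244 -196.2428253   199.83023322] 3.444980753237149
190 [ 599.79965236 -197.61555972  190.        ] [ 571.66492465 -197.05065363  190.        ]
195 [ 600.90176235 -197.63356826  195.        ] [ 573.43605368 -197.08209514  195.        ]
200 [ 602.00387234 -197.65157679  200.        ] [ 575.2071827  -197.11353665  200.        ]
205 [ 603.10598234 -197.66958533  205.        ] [ 576.97831173 -197.14497816  205.        ]
0.35 [ 587.66397246 -196.44528625  199.09922177]
0.4 [ 590.20399366 -196.44528625  200.09904162]
0.45 [ 592.69087033 -196.44528625  201.2245601 ]
0.3 [193.41258568 134.81891199]
0.3 [141.73049255 260.81400278]
0.35 [193.41258568 134.81891199]
0.35 [135.02328958 257.33218179]
0.4 [193.41258568 134.81891199]
0.4 [128.43235031 253.59315614]
0.45 [193.41258568 134.81891199]
0.45 [121.97113785 249.60441653]
```

Emit:
step_arm --plan '[[[-3, -25, 0, 0, -1], [-6, -60, 0, 0, -1], [-10, -100, 0, 0, -1], [-14, -140, 0, 0, -1], [-18, -180, 0, 0, -1], [-22, -220, 0, -4, -1], [-26, -260, 0, -4, -1], [-28, -300, 0, -4, -1]]]'

```text
t: 7.0
eef_pos: [546.6, 105.7, 231.6]
tcp_rot: [3.141, 0.002, 0.049]
ft_force: [1.5, -0.7, -0.4]
opening: 0.315
grip_force: 30.0
```

Emit:
step_arm --plan '[[[-3, -35, 0, 0, -1], [-6, -65, 0, 0, -1], [-7, -85, 0, 0, -1], [-7, -91, 0, 0, -1], [-7, -91, 0, 0, -1], [-7, -91, 0, 0, -1], [-7, -91, 0, 0, -1]]]'

```text
t: 7.58
eef_pos: [536.4, 193.3, 232.2]
tcp_rot: [3.141, 0.001, 0.048]
ft_force: [0.1, 0.4, -1.8]
opening: 0.315
grip_force: 30.0
```

Run:
```python
from cell import env
import cv2
import numpy as np
st=env.state();print(st["eef_pos"],st["tcp_rot"],st["opening"],st["grip_force"],st["ft_force"])
s=env.read_camera("side");w=env.read_camera("wrist")
r=lambda im,x0,x1,y0,y1,k: cv2.resize(im[y0:y1,x0:x1],None,fx=k,fy=k,interpolation=cv2.INTER_CUBIC)
cv2.imwrite("pics/c6.png",np.hstack([r(s,190,320,200,340,3),r(w,260,380,100,240,3.0),]))
cv2.imwrite("pics/w6.png",w);cv2.imwrite("pics/s6.png",s)
```

```text
[536.35721801 193.30183834 232.17522211] [3.14115932e+00 6.95017716e-04 4.80175885e-02] 0.31520322405526346 29.99983638525009 [ 0.12757371  0.36138363 -1.75918451]
```

View pics/c6.png

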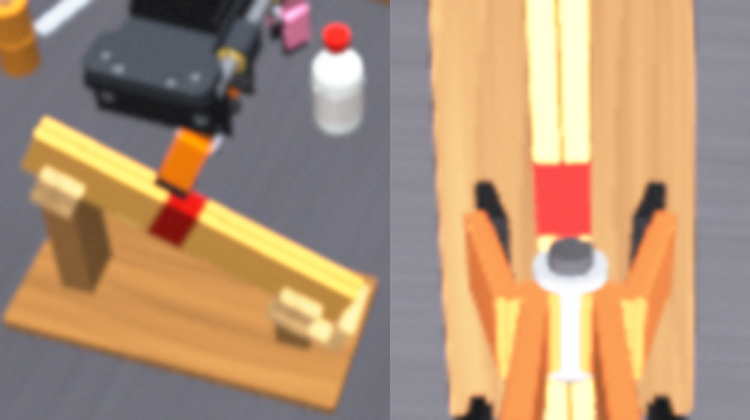

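Run:
```python
from h import *
c=env.get_calibration("wrist");W=lambda X,Y:np.array([260+(X-390)/3,100+Y/3])
for z in (124,126.5,129):
    B=wonz(c,W(563,200),z);print("band",B)
    # far pts on sloped line: iterate z
    for q in ((558,20),(561.5,150)):
        zz=z
        for _ in range(20):
            F=wonz(c,W(*q),zz);zz=z+(F[0]-B[0])*np.tan(.42)
        print("  ",F,np.arctan2(F[1]-B[1],F[0]-B[0]))
print("bandlen",wonz(c,W(563,163),131.5)-wonz(c,W(563,237),121.5))
S=lambda X,Y:np.array([190+X/3,200+Y/3])
B=wonz(c,W(563,200),126.5)
for p in([571,195,126.5],B): print(proj("side",p)*3-[570,600])
for z in(192,197,202): print("pin",wonz(c,W(570,258),z),wonz(c,W(570,380),z))
T=env.state()["eef_pos"]
for th in(.3,.35,.4,.45):
    P=T+[54.6*np.sin(th),0,19-54.6*np.cos(th)]
    for y,z,x in((9.5,54.6,0),(24,-42,0),(24,-44,12),(24,-44,-12)): print(th,(proj("side",P+[-z*np.sin(th)+x*np.cos(th),y,z*np.cos(th)+x*np.sin(th)])-[190,200])*3)
```

```text
band [570.06655589 196.22131319 124.        ]
   [623.13039491 199.93291022 147.69685371] 0.0698321474358253
   [585.92895355 197.36145813 131.08371131] 0.07175381548138957
band [570.45639716 196.22575648 126.5       ]
   [623.04213343 199.90391219 149.98334615] 0.06983214743582582
   [586.17587535 197.35562877 133.5198874 ] 0.0717538154813904
band [570.84623842 196.23019977 129.        ]
   [622.95387196 199.87491416 152.26983859] 0.06983214743582523
   [586.42279714 197.34979941 135.95606349] 0.07175381548138995
bandlen [23.98244735  1.06453943 10.        ]
[185.55706321 200.57160597]
[185.49168961 202.18750568]
pin [567.21859996 194.09888812 192.        ] [537.3740292  192.65810019 192.        ]
pin [568.31936858 194.1613211  197.        ] [539.1871777 192.7549243 197.       ]
pin [569.4201372  194.22375409 202.        ] [541.00032619 192.85174841 202.        ]
0.3 [213.42802956  97.78124242]
0.3 [174.12376917 198.18372756]
0.3 [156.82084928 191.32940328]
0.3 [190.34414575 208.1874444 ]
0.35 [213.42802956  97.78124242]
0.35 [167.40139429 194.69173788]
0.35 [150.14523469 187.30576091]
0.35 [183.30303905 205.08582446]
0.4 [213.42802956  97.78124242]
0.4 [160.75911895 191.01686881]
0.4 [143.5822613  183.11205882]
0.4 [176.31262924 201.78126679]
0.45 [213.42802956  97.78124242]
0.45 [154.20946684 187.16591109]
0.45 [137.14445396 178.75577615]
0.45 [169.38588189 198.28011006]
```

Emit:
step_arm --plan '[[[6, -1, 0, -1, -1], [12, -2, 10, -1, -1], [12, -2, 25, -1, -1], [12, -2, 40, -1, -1], [12, -2, 50, -1, -1], [12, -2, 55, -1, -1], [12, -2, 55, -1, -1], [12, -2, 55, -1, -1]]]'

```text
t: 8.35
eef_pos: [548.4, 197.0, 177.7]
tcp_rot: [3.141, -0.0, 0.066]
ft_force: [0.5, 0.4, -0.5]
opening: 0.316
grip_force: 30.0
```

Emit:
step_arm --plan '[[[0, 0, 2, 0, -1], [0, 0, 4, 0, -1], [0, 0, 6, 0, -1], [0, 0, 6, 0, -1], [0, 0, 6, 0, -1]]]'

```text
t: 8.77
eef_pos: [548.1, 197.0, 171.7]
tcp_rot: [3.141, -0.0, 0.067]
ft_force: [0.1, 0.4, -0.8]
opening: 0.316
grip_force: 30.0
```

Emit:
step_arm --plan '[[[0, 1, 2, 0, -1], [0, 1, 4, 0, -1], [0, 1, 4, 0, -1], [0, 1, 4, 0, -1]]]'

```text
t: 9.1
eef_pos: [548.0, 196.1, 168.6]
tcp_rot: [-3.141, -0.001, 0.066]
ft_force: [-6.0, -0.5, 9.9]
opening: 0.316
grip_force: 30.0
```

Emit:
step_arm --plan '[[[0, 0, 1, 0, -1], [0, 0, 2, 0, -1], [0, 0, 2, 0, -1], [0, 0, 2, 0, -1]]]'

```text
t: 9.43
eef_pos: [547.9, 196.3, 167.9]
tcp_rot: [-3.141, -0.001, 0.067]
ft_force: [-11.1, 0.1, 23.7]
opening: 0.316
grip_force: 30.0
```

Emit:
step_arm --plan '[[[0, 0, 0, 0, -0.2], [0, 0, 0, 0, 0], [0, 0, 0, 0, 0.2], [0, 0, 0, 0, 0.4], [0, 0, 0, 0, 0.7], [0, 0, 0, 0, 1], [0, 0, 0, 0, 1], [0, 0, 0, 0, 1]]]'

```text
t: 10.1
eef_pos: [548.2, 196.0, 165.5]
tcp_rot: [3.141, 0.0, 0.066]
ft_force: [-0.3, 1.0, 0.7]
opening: 0.822
grip_force: 0.0
```

Emit:
step_arm --plan '[[[0, 0, 0, 0, 1], [0, 0, 0, 0, 1], [0, 0, -15, 0, 1], [0, 0, -35, 0, 1], [0, 0, -55, 0, 1], [0, 0, -55, 0, 1], [0, 0, -55, 0, 1]]]'

```text
t: 10.68
eef_pos: [548.4, 196.1, 221.3]
tcp_rot: [-3.141, -0.002, 0.067]
ft_force: [-0.2, -0.4, 0.2]
opening: 0.999
grip_force: 0.0
```

Run:
```python
from cell import env
import cv2
import numpy as np
st=env.state();print(st["eef_pos"],st["tcp_rot"],st["opening"],st["grip_force"],st["ft_force"])
s=env.read_camera("side");w=env.read_camera("wrist")
r=lambda im,x0,x1,y0,y1,k: cv2.resize(im[y0:y1,x0:x1],None,fx=k,fy=k,interpolation=cv2.INTER_CUBIC)
cv2.imwrite("pics/c7.png",np.hstack([r(s,195,295,200,340,4),r(w,270,370,100,240,4)]))
cv2.imwrite("pics/w7.png",w);cv2.imwrite("pics/s7.png",s)
```

```text
[548.4071233  196.09723933 221.29452364] [-3.14137921e+00 -1.87467978e-03  6.65430041e-02] 0.9992244251333805 0.0 [-0.1721208  -0.43287945  0.22163802]
```

View pics/c7.png

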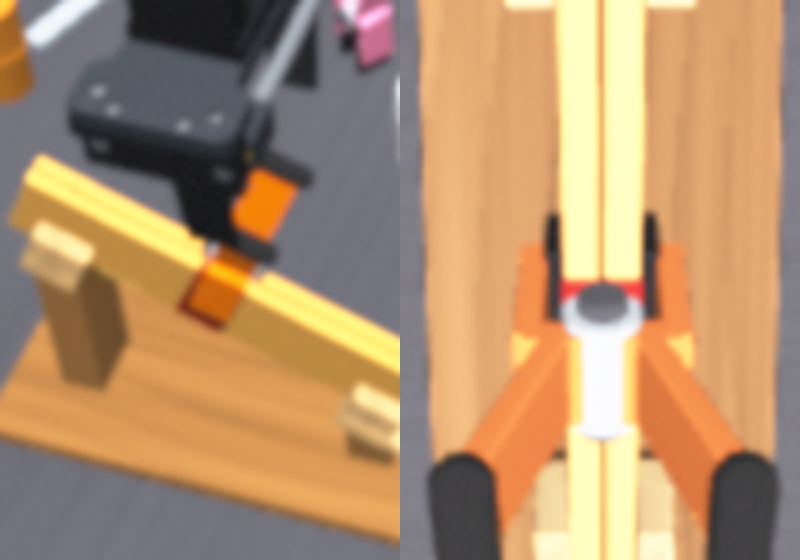

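Run:
```python
from h import *
c=env.get_calibration("wrist");W=lambda X,Y:np.array([270+(X-400)/4,100+Y/4])
y=.065;n=np.array([-np.sin(.42)*np.cos(y),-np.sin(.42)*np.sin(y),np.cos(.42)])
ex=np.array([np.cos(.42)*np.cos(y),np.cos(.42)*np.sin(y),np.sin(.42)]);ey=np.array([-np.sin(y),np.cos(y),0])
B=np.array([570.5,196.2,126.8])
def loc(u,h):
    a=wonz(c,u,150);b=wonz(c,u,100);d=a-b;t=(h-(b-B)@n)/(d@n);p=b+d*t-B;return np.round([p@ex,p@ey,h],1)
print("red far edge (13)",loc(W(600,282),0))
print("pin far cap",[loc(W(603,298),h) for h in(6,8,10)],"pin near",[loc(W(603,437),h) for h in(8,12)])
print("pad far-low corners",loc(W(552,215),-36),loc(W(652,215),-36))
print("pad/lever inner top",loc(W(530,245),-36),loc(W(672,245),-36))
print("grip far ends(16)",loc(W(463,453),58),loc(W(745,453),58), loc(W(463,453),64))
print("blank edges",loc(W(557,100),0),loc(W(645,100),0),loc(W(567,480),0),loc(W(638,480),0))
```

```text
red far edge (13) [11.9  0.5  0. ]
pin far cap [array([11.9, -0.1,  6. ]), array([13.3, -0.1,  8. ]), array([14.7, -0.1, 10. ])] pin near [array([-24.2,  -0.2,   8. ]), array([-20.8,  -0.2,  12. ])]
pad far-low corners [  7.   11.8 -36. ] [  7.  -11.8 -36. ]
pad/lever inner top [ -1.4  17.3 -36. ] [ -1.3 -16.8 -36. ]
grip far ends(16) [15.3 24.2 58. ] [ 15.4 -24.4  58. ] [20.6 23.3 64. ]
blank edges [54.1  8.9  0. ] [54.1 -8.   0. ] [-44.7   8.3   0. ] [-44.7  -8.7   0. ]
```

Run:
```python
from h import *
y=.065;B=np.array([570,196.2,126.8])
S=lambda P:np.round(proj("side",P)*4-[780,800],1)
ey=np.array([-np.sin(y),np.cos(y),0])
for th,gap in((.42,0),(.37,0),(.37,4)):
    f=lambda t:(np.array([-np.sin(t)*np.cos(y),-np.sin(t)*np.sin(y),np.cos(t)]),np.array([np.cos(t)*np.cos(y),np.cos(t)*np.sin(y),np.sin(t)]))
    n0,e0=f(.42);n,e=f(th);P=B-2*e0+(8+gap)*n0
    print(th,gap,"grip+",S(P+24*ey+50*n),"ends",S(P+24*ey+50*n+16*e),S(P+24*ey+50*n-16*e),"grip-",S(P-24*ey+50*n),"jawbot",S(P+14*ey-44*n+12*e),S(P+14*ey-44*n-12*e))
n0,e0=f(.42)
print("band low corners",S(B+13*e0+8*ey-45*n0),S(B-13*e0+8*ey-45*n0),"top",S(B+13*e0+8*ey),S(B-13*e0+8*ey))
import cv2
d=cv2.absdiff(cv2.imread("pics/s7.png"),cv2.imread("pics/side0.png")).max(2)
for nm,(x0,x1,y0,y1) in dict(blankfar=(195,225,238,275),blanknear=(275,318,275,325),glue=(290,318,205,246)).items(): print(nm,(d[y0:y1,x0:x1]>40).sum())
```

```text
0.42 0 grip+ [249.4 253.5] ends [219.  237.7] [279.8 269.3] grip- [286.  177.9] jawbot [179.2 314.4] [221.2 336. ]
0.37 0 grip+ [244.7 251.1] ends [213.7 236.1] [275.5 266.1] grip- [281.4 175.5] jawbot [182.7 316.9] [225.4 337.4]
0.37 4 grip+ [247.3 247.1] ends [216.2 232. ] [278.2 262.1] grip- [284.  171.4] jawbot [184.9 313.4] [227.7 334. ]
band low corners [173.7 310.4] [218.7 333.5] top [198.7 269.8] [245.3 293.9]
blankfar 27
blanknear 0
glue 0
```

Emit:
step_arm --plan '[[[0, 0, -30, 0, 1], [0, 0, -60, 0, 1], [0, 0, -80, 0, 1], [0, 0, -80, 0, 1], [0, 0, -80, 0, 1]]]'

```text
t: 11.2
eef_pos: [548.1, 196.0, 300.2]
tcp_rot: [3.142, -0.0, 0.066]
ft_force: [-0.7, 0.1, -0.5]
opening: 1.001
grip_force: 0.0
```

Run:
```python
from cell import env
print(env.state()["eef_pos"]); print(env.job_done())
```

```text
[548.14244243 196.00128209 300.24505615]
the job is handed in; nothing more can be done
None
```

The orange clamp is closed across the blank on the red band and pushed home, with its throat about 2 mm downhill of the band's centre and its tilt about 0.05 rad short of square (both measured from the images). The images showed no shift of the blank beyond the 1–2 mm they can resolve, the glue bottle had not moved and the green clamp was left alone. I handed the job in at 11.2 s with the arm clear; no verdict came back.

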